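# Lay the pipe bend down and shut the cabinet door over it

### The arm

A 6-joint arm with a two-finger parallel gripper is mounted at the origin on the work surface. World frame = base frame: x ahead of the robot, y to its left, z up, the work surface at z = 0. Lengths are in mm, angles in rad, forces in N, time in s.
With the tool pointing down it reaches from about 275 to 1000 mm from the base axis. Payload 8.4 kg.
Tool frame: the origin (TCP) lies between the finger pads; the fingertips stand 17 mm ahead of it and the grasp point (between the pads) lies 2 mm behind it; z points along the fingers, y is the line along which they close (so a half turn about z gives the same grasp; the last joint's range is limited). The gripper opens to 85 mm and grips with 20 to 120 N. Pads are 22 mm wide; open, the fingers measure 114 mm over their backs; the gripper's body (76 mm by 85 mm) begins 54 mm behind the grasp point. The pads swing forward as they close: fully open they stand 13 mm farther back than shut.
Start: joints at [-1.29, 0.353, 1.633, -0, 1.155, -0.002], TCP at [174.402, -600.177, 248.281] pointing down, gripper open.
Joint ranges: [-2.63, 2.63], [-0.92, 2.1], [0.06, 2.66], [-1.3, 4.44], [0, 2.69], [-3.02, 3.02]. Speed limits (rad/s): [2.22, 2.22, 2.79, 3.14, 3.14, 3.14].

### API

Orientations are given as [roll, pitch, yaw] about the fixed x, y, z axes, in that order (R = Rz(yaw) Ry(pitch) Rx(roll)).
In Python, from rig import sense, grab_frame, sign_off gives the robot as it stands. The module is installed in compiled form; this text tells all that it offers.
- The arm moves only by the tool send_rows, never from a script. Its argument "moves" is a list that holds one entry, the list of rows, each a list of 7 numbers: the shift along the world's x, y, z in m, then the turn, a rotation vector about the world's x, y, z in rad, then the opening, from -1 (shut) to 1 (fully open). In form: [[[dx, dy, dz, rx, ry, rz, jaw], ...]]. A call has 1 to 10 rows; each row shifts and turns the commanded pose from where the row before left it; what a row does not reach is not made up. A row lasts 1/10 s, in which the tool goes at most 50 mm and 8.59 degrees, less where a joint would pass 70% of its speed; a pose out of reach is approached as far as the arm can. A call with a gripper value outside its range is refused whole. The fingers move at their own pace and stop on an object; "grip_force" is the grip in N (left out, the last holds). Time passes only in rows, so rows that do not move let the fingers close. It gives the time, the measured TCP pose, the force, the opening and the grip force at its end, in the units of the state.
- sense(): the state, without advancing time (a new reading comes with each control period).
- grab_frame(name): name is "scene" or "top" or "wrist"; returns a dict with "img" (400x640x3 uint8, red, green, blue), "mtx" (3x3 intrinsics, pixels), "rvec" (rotation vector, rad) and "tvec" (3), from world to camera coordinates, as OpenCV has them; the wrist camera has in their place "T_tool_cam" (4x4, takes a point from camera to tool coordinates, whose origin is the TCP and whose axes are the flange's). Camera axes: x right, y down, z forward; pixel columns grow to the right and rows downward; lengths in mm; the calibration is good to about 2 mm. A picture is of the moment at which its call begins: read the wrist's pose just before it. There is no depth.
- sign_off(): hands the job in; it is judged then, once.
The state is a dict: "clock": time; "qpos": joint angles; "qvel": joint speeds; "joint_efforts": joint torques, N m; "eef_pos": TCP position; "tcp_rot": TCP orientation; "contact_force": force on the tool from outside, world axes, zero at the start; "wrist_torque": the same for the moment, N m; "opening": opening from 0.0 (shut) to 1.0 (fully open); "grasp_force": force on a finger pad.
Only numpy, scipy, OpenCV 4.12 (cv2) and the standard library are available. Lean on these libraries where they do the work, as an engineer would, in place of code of your own. Each camera call takes 0.05 s, during which the arm holds its last target. There are 200 camera calls.

### The job

The grey pipe bend standing in front of the little cabinet is in the way of its open swing door. With the fingertips, push the bend over so that it lies flat on its side on the glass shelf, both its leg and its arm down, leaving the door open meanwhile; then push the door fully shut, so that it passes over the lying bend. Do not pinch, lift or carry anything, keep the bend on the shelf, and leave the other things on the shelf where they are.

Things in the scene. Friction and masses are not known exactly. Their poses are not given: they have to be found in the camera images.
- shelf: Fixed glass shelf, 340 mm deep (x) and 960 mm long (y), its top 40 mm above the work surface. Origin: on the work surface under its centre.
- cabinet: Fixed white plastic cabinet on the shelf, 100 mm deep (x), 190 mm wide (y), 145 mm high; its front faces its own -x. The lowest 68 mm of the front are fixed drawer fronts; above them is the swing door's opening. Origin: centre of its underside, on the shelf top.
- door (a joint): Swing door's angle, rad: 0 is fully shut; it starts at 1.55 to 1.95 and opens to at most 2.0, its free edge swinging out to the cabinet's -x. Upright hinge at the cabinet's left (+y) front edge; light friction (0.03 N m), stays where left. White panel 186 mm wide, 73 mm high, 8 mm thick; lower edge 70 mm above the shelf, upper edge 143 mm.
- door_hinge (a point): Point on the hinge axis at the door's lower edge, in the plane of the panel's inner face; fixed to the cabinet. At angle q the panel runs from here along (-sin q, -cos q) in the cabinet's x, y; its outer face is 8 mm out, towards (-cos q, sin q).
- door_edge (a point): Top corner of the door at its free edge, on the outer face; moves with the door. A grey grip rib, 8 mm wide, stands 10 mm out from the outer face close to the free edge.
- bend: Loose grey plastic 90 degree pipe bend, 80 to 150 g, 165 mm high, standing on its socket (54 mm diameter, 40 mm high), its axis 65 to 85 mm before the cabinet's front. Above the socket a leg of 40 mm diameter, straight to 110 mm height, curves into a level arm along its own -x, roughly away from the cabinet. Origin: centre of the underside; z up the leg.
- bend_mid (a point): Point on the leg's axis, 75 mm above the bend's underside. Pushed sideways (along its y) at 80 to 120 mm height, the bend tips over and falls. The space on the side away from the hinge (cabinet's -y) is free for it. Lying flat it is at most 54 mm high, so the door passes over it.
- bend_arm (a point): Centre of the open end of the bend's arm, 65 mm from the leg's axis and 145 mm above the underside when standing; the arm is 40 mm in diameter.
- aerator: Bystander: chrome aerator housing, 30 mm diameter, 34 mm high, standing loose beside the cabinet. Origin: centre of underside.
- flush_button: Bystander: round white flush button, 64 mm diameter, 20 mm high, loose. Origin: centre of underside.
- hex_key: Bystander: hex key with a flat blue handle, 157 mm long along its x (from -72 to +85 mm), 14 mm high, lying loose on the open door's side. Origin: underside, inside the handle.
- pipe_sleeve: Bystander: short straight grey pipe sleeve, 54 mm diameter, 55 mm high, standing loose. Origin: centre of underside.
- washer_jar: Bystander: glass jar, 56 mm diameter, 75 mm high, loose. Origin: centre of underside.
- tape_roll: Bystander: roll of paper tape, 64 mm diameter, 18 mm high, lying loose. Origin: centre of underside.
Not all that is in view belongs to the job. There is more than one size of the bend; the one meant has the size given above.

How it is judged:
By the outcome, as a careful person would: the job done as asked, in the order asked, and still so for the second after the job is handed in, with the robot touching nothing.
It also fails if it takes over 45 s, if anything falls off the work surface, if the arm or the gripper's body presses on something with over 40 N, if the wrist force passes 120 N, or if a joint passes its speed limit or range.

## Working session

There is one attempt and no reset: what is moved stays moved. The work goes in short steps, Python scripts to look and compute and a tool call to move; the robot and the scene stay as the last step left them, time stands still between calls to the robot, and variables do not carry over. Pictures are saved under pics/ and viewed, at most 10 in all, crops included, and the job is handed in when it is done.

Besides the shell and the picture viewer there is one more tool, called after "Request:" as name(argument=value, ...) on one line, values as JSON. send_rows: Moves the arm, as the interface text tells. Its arguments: {"type":"object","properties":{"moves":{"type":"array"},"grip_force":{"type":"number"}},"required":["moves"]}

```bash
mkdir -p pics; cat > h.py <<'E'
import numpy as np, cv2, pickle
from rig import sense, grab_frame, sign_off
def snap(n, tag):
    f=grab_frame(n); pickle.dump(f,open(f'pics/{tag}.pkl','wb')); cv2.imwrite(f'pics/{tag}.png',f['img'][:,:,::-1]); return f
def load(tag): return pickle.load(open(f'pics/{tag}.pkl','rb'))
def ray(f,uv):
    R=cv2.Rodrigues(np.array(f['rvec'],float))[0]; t=np.array(f['tvec'],float).ravel()
    d=R.T@np.linalg.solve(f['mtx'],[uv[0],uv[1],1.]); return -R.T@t,d
def onz(f,uv,z):
    c,d=ray(f,uv); return c+d*(z-c[2])/d[2]
def proj(f,P):
    return cv2.projectPoints(np.array(P,float).reshape(-1,1,3),np.array(f['rvec'],float),np.array(f['tvec'],float),f['mtx'],None)[0].reshape(-1,2)
def tri(f,a,g,b):
    c1,d1=ray(f,a);c2,d2=ray(g,b);s=np.linalg.lstsq(np.c_[d1,-d2],c2-c1,rcond=None)[0]
    p,q=c1+d1*s[0],c2+d2*s[1]; return (p+q)/2,np.linalg.norm(p-q)
E
python3 - <<'E'
from h import *
for n in("scene","top"):
    f=snap(n,n+"0"); print(n,ray(f,(320,200)))
s=sense();print(s['eef_pos'],s['tcp_rot'],s['clock'],s['contact_force'])
E
```

```text
scene (array([1158.09751189, -600.20556027,  952.78520551]), array([-0.54382371,  0.50744716, -0.66845532]))
top (array([ 352.34834557,   53.92620813, 1545.87997824]), array([ 0.10410054, -0.01814068, -0.9944541 ]))
[ 174.2836842  -599.78184111  247.61634576] [-3.14031936e+00 -1.85648972e-05  2.82753465e-01] 0.1 [-8.31978647e-01  4.63183913e-04 -2.02187500e-01]
```

View pics/scene0.png

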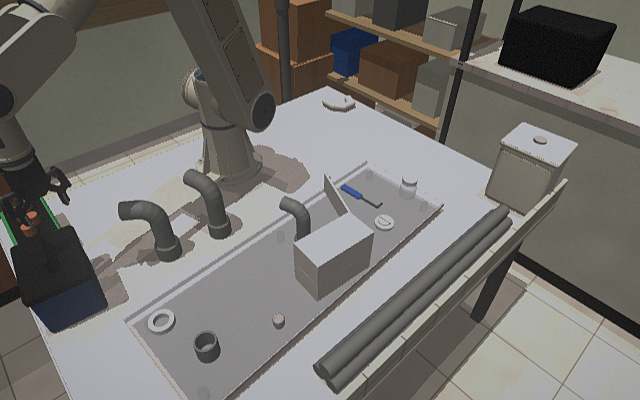

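View pics/top0.png

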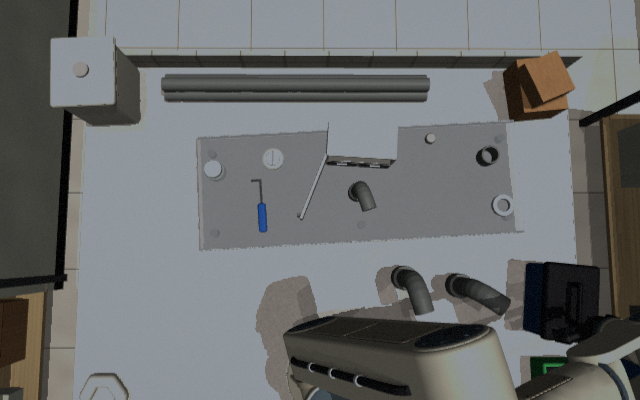

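The scene view shows the cabinet at (335,262), with the open door at (335,195). There are three bends: one on the shelf at (295,215), and two larger ones on the table at (210,200) and (155,225). In the top view they are at (362,195), (410,285) and (475,290). The one meant stands before the cabinet, top (362,195). I'll check it in a close crop.

```bash
python3 - <<'E'
from h import *
a=load('top0')['img'][110:240,250:450]; b=load('scene0')['img'][160:310,250:450]
a=cv2.resize(a,None,fx=4,fy=4,interpolation=cv2.INTER_CUBIC)
b=cv2.resize(b,None,fx=4,fy=4,interpolation=cv2.INTER_CUBIC)
cv2.imwrite('pics/ca.png',a[:,:,::-1]);cv2.imwrite('pics/cb.png',b[:,:,::-1])
E
```

```text
(no output)
```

View pics/ca.png

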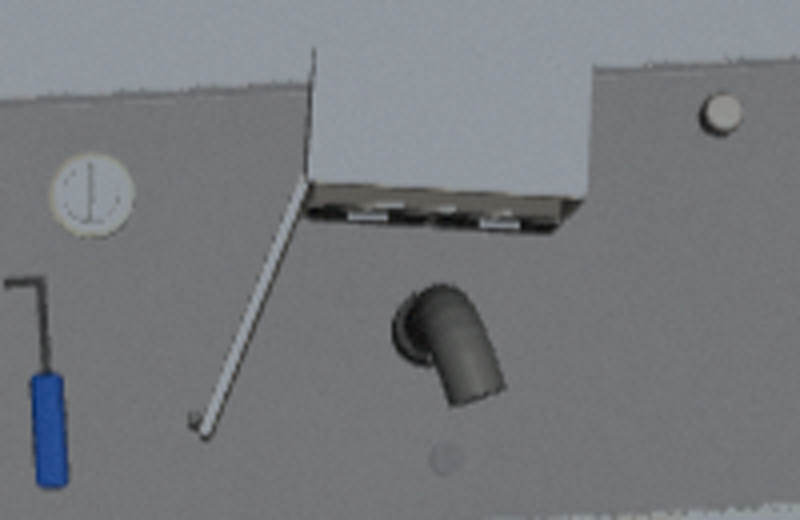

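View pics/cb.png

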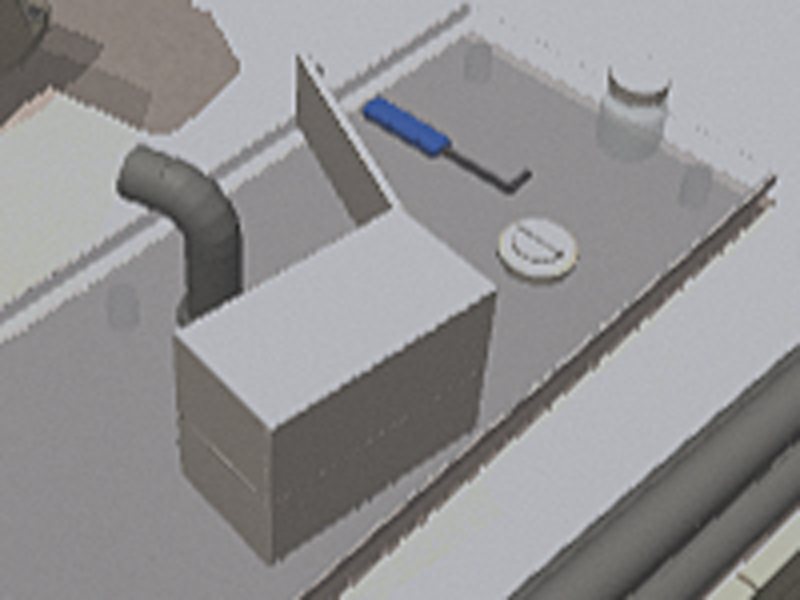

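The crops confirm the choice: one bend, its socket at about top (355,192) and its arm end at about (369,209). The door's free edge is at top (301,218) and the hinge at (326,156). Next come the positions.

```bash
python3 - <<'E'
from h import *
np.set_printoptions(precision=1,suppress=True)
t=load('top0');s=load('scene0')
A=lambda x,y:(250+x/4-.4,110+y/4-.4)
B=lambda x,y:(250+x/4-.4,160+y/4-.4)
FL,FR=onz(t,A(306,182),185),onz(t,A(582,198),185)
print('front top',FL,FR,np.linalg.norm(FL-FR))
sc={k:onz(s,B(*p),185) for k,p in dict(FR=(175,335),RR=(273,425),RL=(495,290),FL=(395,210)).items()}
for k,v in sc.items(): print(k,v)
print('yaw',[np.arctan2(*(a-b)[[1,0]]) for a,b in((sc['RR'],sc['FR']),(sc['RL'],sc['FL']))], -np.arctan2((FL-FR)[0],(FL-FR)[1]))
print('door edge',onz(t,A(205,435),183), onz(s,B(298,57),183))
print('bend socket top',onz(t,A(420,330),80)); 
print('arm end c',onz(t,A(478,398),185),'L/R top edges',onz(t,A(450,405),190),onz(t,A(505,388),190))
print('arm scene',onz(s,B(133,175),185))
print('legtop',onz(t,A(440,300),195))
print('shelf corners',[onz(t,p,40) for p in((197,138),(202,249),(508,122),(522,231))])
print('hex',onz(t,A(50,430),50),onz(t,A(40,280),50),'aer',onz(t,A(722,112),74),'sleeve',onz(t,(489,155),95),'tape',onz(t,(503,205),58),'flush',onz(t,A(92,195),60))
E
```

```text
front top [617.1  12.1 185. ] [ 606. -175.  185.] 187.44110934599598
FR [ 610.3 -178.4  185. ]
RR [ 705.1 -180.5  185. ]
RL [718.8   2.8 185. ]
FL [621.9   7.7 185. ]
yaw [np.float64(-0.02158430365051752), np.float64(-0.049808235531470804)] -0.05933032488934066
door edge [445.7  80.5 183. ] [451.4  74.4 183. ]
bend socket top [528.7 -73.2  80. ]
arm end c [ 470.1 -102.4  185. ] L/R top edges [465.  -83.1 190. ] [ 476.3 -120.   190. ]
arm scene [ 474.9 -105.   185. ]
legtop [535.  -76.8 195. ]
shelf corners [array([697.7, 395.1,  40. ]), array([366.2, 372.7,  40. ]), array([ 747. , -544.7,   40. ]), array([ 416.8, -571.5,   40. ])]
hex [458.7 196.7  50. ] [569.9 205.2  50. ] aer [ 691.  -298.3   74. ] sleeve [ 634.7 -463.1   95. ] tape [ 492.5 -511.6   58. ] flush [631.8 166.4  60. ]
```

Cabinet yaw is about -0.05 and the hinge is at (619,9). The bend's leg axis is at (530,-75), with its arm pointing along (-0.89,-0.45). The plan is to shut the fingers, come down between door and leg at (515,-7), and push along (0.22,-0.975).

Request:
send_rows(moves=[[[0,0,0.045,0,0,0,-1],[0,0,0.045,0,0,0,-1],[0.023,0.04,0,0,0,0,-1],[0.023,0.04,0,0,0,0,-1],[0.023,0.04,0,0,0,0,-1],[0.023,0.04,0,0,0,0,-1],[0.023,0.04,0,0,0,0,-1],[0.023,0.04,0,0,0,0,-1],[0.023,0.04,0,0,0,0,-1],[0.023,0.04,0,0,0,0,-1]]])

```text
clock: 1.1
eef_pos: [358.8, -278.4, 338.2]
tcp_rot: [-3.142, -0.0, 0.282]
contact_force: [0.6, 0.4, 0.1]
opening: 0.002
grasp_force: 0.0
```

Request:
send_rows(moves=[[[0.023,0.04,0,0,0,0,-1],[0.023,0.04,0,0,0,0,-1],[0.023,0.04,0,0,0,0,-1],[0.023,0.04,0,0,0,0,-1],[0.023,0.04,0,0,0,0,-1],[0.023,0.04,0,0,0,0,-1],[0,0,0,0,0,0,-1]]])

```text
clock: 1.8
eef_pos: [498.3, -36.0, 337.9]
tcp_rot: [-3.14, -0.001, 0.287]
contact_force: [-0.3, -1.6, 0.6]
opening: 0.0
grasp_force: 0.0
```

Request:
send_rows(moves=[[[0.017,0.029,0,0,0,0,-1],[0,0,-0.045,0,0,0,-1],[0,0,-0.045,0,0,0,-1],[0,0,-0.045,0,0,0,-1],[0,0,-0.045,0,0,0,-1],[0,0,0,0,0,0,-1]]])

```text
clock: 2.4
eef_pos: [509.0, -11.5, 153.2]
tcp_rot: [-3.139, 0.01, 0.283]
contact_force: [-0.7, 0.5, -0.3]
opening: -0.001
grasp_force: 0.0
```

```bash
python3 - <<'E'
from h import *
t=snap('top','top1')['img'][90:240,230:430]; s=snap('scene','scene1')['img'][130:280,220:420]
cv2.imwrite('pics/m1.png',cv2.resize(np.vstack([t,s]),None,fx=2,fy=2,interpolation=cv2.INTER_CUBIC)[:600,:,::-1])
E
```

```text
(no output)
```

View pics/m1.png

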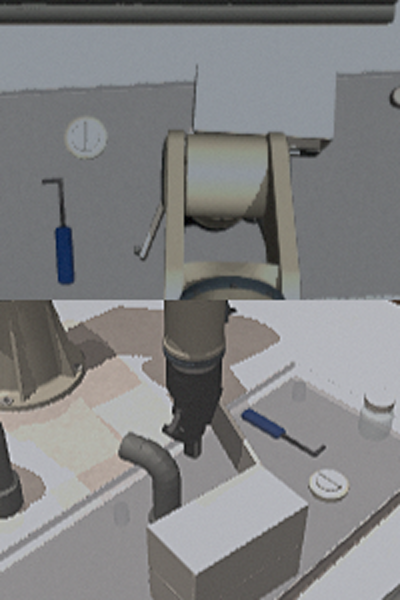

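The picture shows the shut fingers between the door (inner side) and the bend's leg, clear of both. Now the push.

Request:
send_rows(moves=[[[0.005,-0.005,0,0,0,0,-1],[0.002,-0.01,0,0,0,0,-1],[0.002,-0.01,0,0,0,0,-1],[0.002,-0.01,0,0,0,0,-1],[0.002,-0.01,0,0,0,0,-1],[0.002,-0.01,0,0,0,0,-1],[0.002,-0.01,0,0,0,0,-1],[0.002,-0.01,0,0,0,0,-1]]])

```text
clock: 3.3
eef_pos: [532.5, -87.1, 158.2]
tcp_rot: [-3.142, 0.0, 0.283]
contact_force: [0.5, -0.4, 0.3]
opening: -0.0
grasp_force: 0.0
```

```bash
python3 - <<'E'
from h import *
t=snap('top','top2')['img'][90:240,230:430]; s=snap('scene','scene2')['img'][130:280,220:420]
cv2.imwrite('pics/m2.png',cv2.resize(np.vstack([t,s]),None,fx=2,fy=2,interpolation=cv2.INTER_CUBIC)[:600,:,::-1])
E
```

```text
(no output)
```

View pics/m2.png

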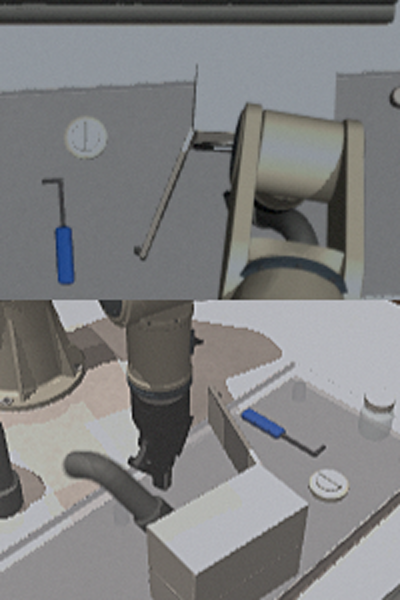

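The bend is tipping (scene crop: leg slanting at (110,480)). I'll let it settle, lift clear and look.

Request:
send_rows(moves=[[[0,0.005,0,0,0,0,-1],[0,0.005,0.02,0,0,0,-1],[0,0,0.045,0,0,0,-1],[0,0,0.045,0,0,0,-1],[-0.02,0.04,0.03,0,0,0,-1],[-0.02,0.045,0,0,0,0,-1],[-0.02,0.045,0,0,0,0,-1],[-0.02,0.045,0,0,0,0,-1],[0,0.045,0,0,0,0,-1],[0,0.035,0,0,0,0,-1]]])

```text
clock: 4.4
eef_pos: [452.5, 178.8, 296.5]
tcp_rot: [-3.141, -0.001, 0.284]
contact_force: [1.0, 0.1, 0.5]
opening: 0.004
grasp_force: 0.0
```

```bash
python3 - <<'E'
from h import *
t=snap('top','top3')['img'][100:250,230:430]; s=snap('scene','scene3')['img'][160:310,220:420]
cv2.imwrite('pics/m3.png',cv2.resize(np.hstack([t,s]),None,fx=2,fy=2,interpolation=cv2.INTER_CUBIC)[:600,:,::-1])
E
```

```text
(no output)
```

View pics/m3.png

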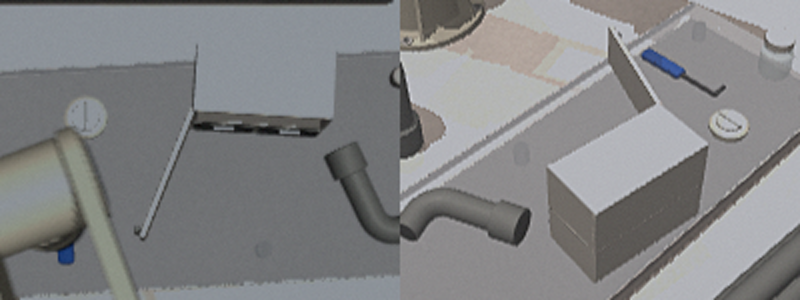

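The bend now lies on its side at top crop (365,195), clear of the door's sweep, and the door is still open. Next I check that it has stopped, and work out the door arc.

```bash
python3 - <<'E'
from h import *
np.set_printoptions(precision=1,suppress=True)
a=load('top3')['img'].astype(int);t=snap('top','top4');d=np.abs(t['img'].astype(int)-a).sum(2)[100:260,380:520]; print('moved px',(d>60).sum())
s=snap('scene','scene4')
A=t['img'][90:260,300:530];B=s['img'][150:320,130:360]
cv2.imwrite('pics/m4.png',cv2.resize(np.hstack([A,B]),(800,296),interpolation=cv2.INTER_CUBIC)[:,:,::-1])
print(sense()['clock'],sense()['eef_pos'])
H=np.array([619,9]);y=-.055;X=np.array([np.cos(y),np.sin(y)]);Y=np.array([-X[1],X[0]])
tx=np.array([np.cos(.283),np.sin(.283)]);ty=np.array([tx[1],-tx[0]])
e=np.array([448,78])-H; print('q',np.arctan2(-e@X,-e@Y))
def P(q,g=0,r=150):
    u=-np.sin(q)*X-np.cos(q)*Y;n=-np.cos(q)*X+np.sin(q)*Y
    return H+r*u+(8+14.5*abs(n@ty)+11*abs(n@tx)+g)*n
print('start',P(1.92,35))
p=None
for q in np.arange(1.9,-.01,-.1):
    c=P(q); print(round(q,2),c,'' if p is None else c-p); p=c
E
```

```text
moved px 1
4.6 [453.1 177.  295.9]
q 1.8993238427518884
start [505.2 124.2]
1.9 [489.8  89.5] 
1.8 [482.3  76.1] [ -7.4 -13.4]
1.7 [476.3  61.9] [ -6.1 -14.2]
1.6 [471.7  47. ] [ -4.6 -14.9]
1.5 [468.6  31.5] [ -3.  -15.5]
1.4 [467.2  15.6] [ -1.4 -15.9]
1.3 [467.5  -0.5] [  0.3 -16.1]
1.2 [469.3 -15.9] [  1.8 -15.4]
1.1 [472.2 -29.8] [  2.8 -13.9]
1.0 [476.4 -43.5] [  4.2 -13.8]
0.9 [481.9 -57. ] [  5.6 -13.4]
0.8 [488.9 -70. ] [  7. -13.]
0.7 [497.2 -82.4] [  8.3 -12.4]
0.6 [506.8 -94. ] [  9.6 -11.6]
0.5 [ 517.7 -104.7] [ 10.9 -10.7]
0.4 [ 529.8 -114.4] [12.1 -9.6]
0.3 [ 543.  -122.8] [13.2 -8.4]
0.2 [ 557.1 -129.9] [14.1 -7.1]
0.1 [ 572.  -135.5] [14.9 -5.6]
-0.0 [ 587.6 -139.5] [15.6 -4. ]
```

View pics/m4.png

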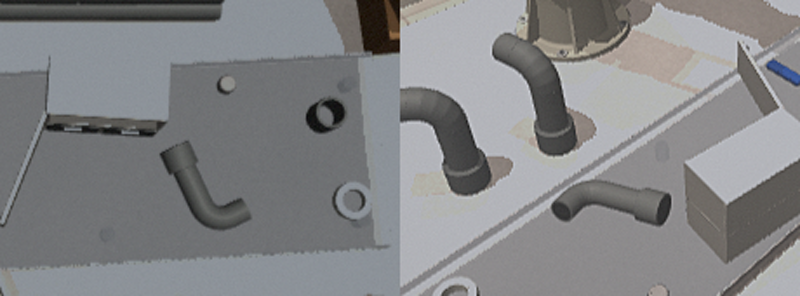

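The bend lies flat and still on the shelf (top crop: socket (178,155), arm end (243,210)), and the bystanders look untouched. Next I go down on the door's outer side.

Request:
send_rows(moves=[[[0.026,-0.025,0,0,0,0,-1],[0.026,-0.025,0,0,0,0,-1],[0,0,-0.038,0,0,0,-1],[0,0,-0.038,0,0,0,-1],[0,0,-0.038,0,0,0,-1],[0,0,-0.037,0,0,0,-1],[-0.015,-0.03,0,0,0,0,-1],[0,0,0,0,0,0,-1]]])

```text
clock: 5.4
eef_pos: [487.6, 92.9, 143.2]
tcp_rot: [3.141, 0.006, 0.281]
contact_force: [-0.5, -1.1, 0.8]
opening: -0.0
grasp_force: 0.0
```

Request:
send_rows(moves=[[[-0.006,-0.017,0,0,0,0,-1],[-0.006,-0.014,0,0,0,0,-1],[-0.005,-0.015,0,0,0,0,-1],[-0.003,-0.015,0,0,0,0,-1],[-0.001,-0.016,0,0,0,0,-1],[0,-0.016,0,0,0,0,-1],[0.002,-0.015,0,0,0,0,-1],[0.003,-0.014,0,0,0,0,-1],[0.004,-0.014,0,0,0,0,-1],[0.006,-0.013,0,0,0,0,-1]]])

```text
clock: 6.4
eef_pos: [485.0, -54.2, 145.3]
tcp_rot: [3.142, -0.0, 0.282]
contact_force: [-0.3, 0.5, 0.4]
opening: -0.001
grasp_force: 0.0
```

Request:
send_rows(moves=[[[0.007,-0.013,0,0,0,0,-1],[0.008,-0.012,0,0,0,0,-1],[0.01,-0.012,0,0,0,0,-1],[0.011,-0.011,0,0,0,0,-1],[0.012,-0.01,0,0,0,0,-1],[0.013,-0.008,0,0,0,0,-1],[0.014,-0.007,0,0,0,0,-1],[0,0,0,0,0,0,-1]]])

```text
clock: 7.2
eef_pos: [562.1, -127.1, 145.2]
tcp_rot: [3.141, -0.002, 0.282]
contact_force: [-0.7, -1.0, 0.4]
opening: -0.0
grasp_force: 0.0
```

Request:
send_rows(moves=[[[0.008,-0.003,0,0,0,0,-1],[0.008,-0.002,0,0,0,0,-1],[0.005,-0.001,0,0,0,0,-1],[0.003,0,0,0,0,0,-1],[0.002,0,0,0,0,0,-1]]])

```text
clock: 7.7
eef_pos: [579.3, -131.6, 144.5]
tcp_rot: [-3.136, 0.013, 0.282]
contact_force: [-35.7, -1.5, 23.8]
opening: 0.0
grasp_force: 0.0
```

```bash
python3 - <<'E'
from h import *
s=snap('scene','scene5');t=snap('top','top5')
A=t['img'][100:230,290:420];B=s['img'][150:280,250:380]
cv2.imwrite('pics/m5.png',cv2.resize(np.hstack([A,B]),(800,400),interpolation=cv2.INTER_CUBIC)[:,:,::-1])
E
```

```text
(no output)
```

View pics/m5.png

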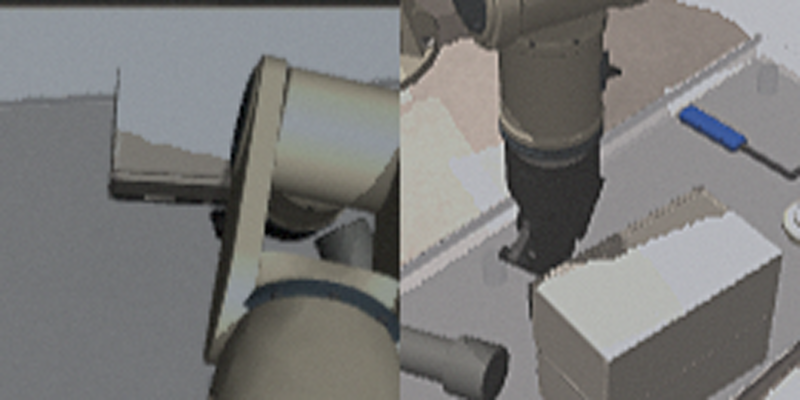

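The door looks parallel to the front at crop (170,187), and the fingertips press on it with 36 N. I'll back off and inspect.

Request:
send_rows(moves=[[[-0.01,0,0,0,0,0,-1],[-0.02,0,0,0,0,0,-1],[-0.02,0,0.04,0,0,0,-1],[0,0,0.05,0,0,0,-1],[0,0,0.05,0,0,0,-1],[-0.03,0.03,0.02,0,0,0,-1],[-0.03,0.035,0,0,0,0,-1],[-0.03,0.035,0,0,0,0,-1],[-0.03,0.035,0,0,0,0,-1],[-0.03,0.035,0,0,0,0,-1]]])

```text
clock: 8.8
eef_pos: [384.7, 39.1, 305.4]
tcp_rot: [-3.142, -0.001, 0.282]
contact_force: [1.5, 1.4, 0.1]
opening: -0.0
grasp_force: 0.0
```

```bash
python3 - <<'E'
from h import *
s=snap('scene','scene6');t=snap('top','top6')
A=t['img'][100:200,300:420];B=s['img'][150:350,130:370]
cv2.imwrite('pics/m6.png',np.vstack([cv2.resize(A,(480,400)),cv2.resize(B,(480,400))])[200:,:,::-1] if 0 else np.hstack([cv2.resize(A,(400,333),interpolation=cv2.INTER_CUBIC),cv2.resize(B,(400,333),interpolation=cv2.INTER_CUBIC)])[:,:,::-1])
E
```

```text
(no output)
```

View pics/m6.png

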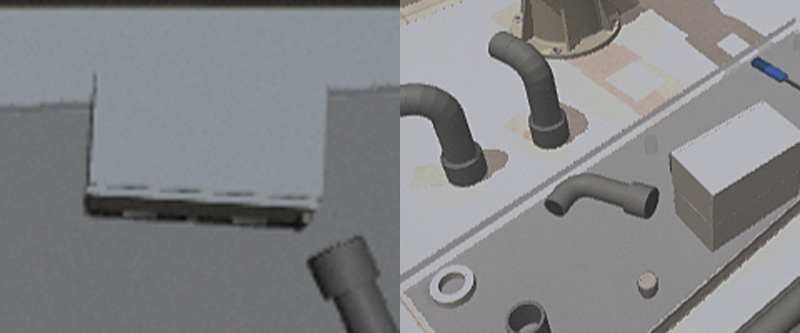

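The door looks shut, with the bend and bystanders in place. One numeric check compares the door's outer top edge with the cabinet front, and checks that nothing has moved.

```bash
python3 - <<'E'
from h import *
np.set_printoptions(precision=1,suppress=True)
t=load('top6');g=cv2.cvtColor(cv2.GaussianBlur(t['img'],(3,3),0),cv2.COLOR_RGB2GRAY).astype(float)
us=np.arange(330,393);v=[]
for u in us:
    c=g[150:168,u];d=np.diff(c);i=d[:14].argmin()
    # subpixel half-level crossing
    v.append(150+i+.5)
p=np.polyfit(us,v,1);r=np.array(v)-np.polyval(p,us);k=abs(r)<1;p=np.polyfit(us[k],np.array(v)[k],1)
a,b=[onz(t,(u,np.polyval(p,u)),183) for u in(330,392)]
print('door edge',a,b,k.sum(),'slope',(a-b)[0]/(a-b)[1])
f=load('top0')['img']; g0=cv2.cvtColor(cv2.GaussianBlur(f,(3,3),0),cv2.COLOR_RGB2GRAY).astype(float)
v0=np.array([150+np.diff(g0[150:168,u])[:14].argmin()+.5 for u in us]);p0=np.polyfit(us,v0,1)
a,b=[onz(t,(u,np.polyval(p0,u)),185) for u in(330,392)];print('cabinet',a,b,'slope',(a-b)[0]/(a-b)[1])
for n,(x0,x1,y0,y1) in dict(aer=(420,442,128,148),sleeve=(472,502,142,170),tape=(488,518,190,220),hexk=(245,275,172,236),flush=(258,288,143,173),jar=(200,228,152,182)).items():
    print(n,(np.abs(t['img'][y0:y1,x0:x1].astype(int)-f[y0:y1,x0:x1]).sum(2)>90).sum())
E
```

```text
door edge [608.8   1.5 183. ] [ 598.6 -166.7  183. ] 63 slope 0.06036899999914016
cabinet [610.9   1.6 185. ] [ 606.  -166.5  185. ] slope 0.028785738705455772
aer 0
sleeve 0
tape 0
hexk 64
flush 0
jar 0
```

```bash
python3 - <<'E'
from h import *
f=load('top0')['img'];t=load('top6')['img']
for s in 'scene0','scene6','top0','top6':
    im=load(s)['img'].astype(int);m=(im[...,2]-im[...,0]>60);w=(slice(170,240),slice(330,400)) if s[0]=='s' else (slice(172,238),slice(240,285))
    y,x=np.nonzero(m[w]);print(s,len(x),x.mean().round(2),y.mean().round(2),y.min(),y.max())
for im in f,t:
    g=cv2.cvtColor(im,cv2.COLOR_RGB2GRAY)
    for u in(332,345,360,375,388): print(u,g[150:172,u])
E
```

```text
scene0 101 21.21 20.85 15 27
scene6 59 24.9 23.0 19 27
top0 209 21.91 45.43 32 59
top6 177 21.59 43.9 32 58
332 [150 150 150 150 150 133  79  91  90  91  78  35  22  23  32  74 115 115
 117 115 116 116]
345 [148 149 149 151 148 149 129  91  88  91 110 133  73  89 130  57  88 118
 114 116 116 117]
360 [150 152 150 150 149 148 144 117  87  91  89 110 127  58  20  26  45  85
 115 118 119 117]
375 [149 153 150 148 152 150 149 141 105  91  91  91 102 111  69  91 130  63
 100 118 114 117]
388 [148 149 149 148 148 151 150 148 134  86  91  90  91  86  71  67  30  61
  99 118 117 117]
332 [143 145 146 147 143 138 120 142 127  44  49  48  47  27  30  71 112 111
 111 112 112 110]
345 [143 147 146 145 145 142 139 145 137 107  46  46  51  52  62  50  84 112
 112 114 111 112]
360 [143 143 144 145 145 143 139 129 144 138 103  46  46  48  42  23  39  86
 111 110 115 111]
375 [145 145 145 145 145 144 146 132 108 142 135  99  44  51  48  57  68  62
  97 113 112 114]
388 [144 146 145 147 143 144 143 144 130 106 144 130  66  46  44  43  28  16
  40  83 112 111]
```

The door edge and cabinet front are parallel within 0.2 px over 56 px, so the door is shut. The hex key's visible outline is unchanged; the arm only covers part of it.

```bash
python3 -c "
from rig import sign_off
print(sign_off())"
```

```text
the job is handed in; nothing more can be done
None
```

The bend lies flat on the glass shelf, the door was then pushed shut, the bystanders show no movement, and the job was handed in at about 9 s; the bend came to rest just beside the cabinet's front, so the door passed over little or none of it.

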